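Lock off the air and unload the buckle die

ROBOT

A 6-joint arm with a two-finger parallel gripper is mounted at the origin on the work surface. World frame = base frame: x ahead of the robot, y to its left, z up, the work surface at z = 0. Lengths are in m, angles in rad, forces in N, time in s.
With the tool pointing down it reaches from about 0.25 to 0.725 m from the base axis. Payload 4 kg.
Tool frame: the origin (TCP) lies at the very end of the fingers, on their centre line; the grasp point (between the pads) lies 19 mm behind it; z points along the fingers, y is the line along which they close (so a half turn about z gives the same grasp; the last joint's range is limited). The gripper opens to 85 mm and grips with 20 to 120 N. Pads are 22 mm wide; open, the fingers measure 114 mm over their backs; the gripper's body (76 mm by 85 mm) begins 54 mm behind the grasp point. The pads swing forward as they close: fully open they stand 13 mm farther back than shut.
Start: joints at [-1.342, 0.241, 0.005, 1.335, 0, 1.571], TCP at [0.113, -0.487, 0.231] pointing down, gripper open.
Joint ranges: [-2.72, 2.72], [-1.05, 1.87], [-1.09, 1.28], [-1.99, 2.15], [-1.42, 1.44], [-3.14, 3.14]. Speed limits (rad/s): [2.79, 2.79, 3.14, 3.14, 3.14, 3.14].

INTERFACE

Orientations are given as a unit quaternion [x, y, z, w].
In Python, from workcell import monitor, viewer, job gives the robot as it stands.
- The arm moves only by the tool arm_command, never from a script. Its argument "increments" is a list of rows, each an object of numbers: "dx", "dy", "dz": the shift along the tool's x, y, z in cm; "wx", "wy", "wz": the turn, a rotation vector about the tool's x, y, z in rad; "grip": the finger opening in cm, from 0 to 8.54. In form: [{"dx": .., "dy": .., "dz": .., "wx": .., "wy": .., "wz": .., "grip": ..}, ...]. A call has 1 to 10 rows; each row is the pose to reach, as a shift and turn from the pose commanded when the call began, along the tool's axes at that moment; what a row does not reach only later rows make up. A row lasts 1/10 s, in which the tool goes at most 50 mm and 8.59 degrees, less where a joint would pass 70% of its speed; a pose out of reach is approached as far as the arm can. A call with a gripper value outside its range is refused whole. The fingers move at their own pace and stop on an object; the grip force is fixed at half the most. Time passes only in rows, so rows that repeat a pose let the fingers close. It gives the time, the measured TCP pose, the force, the opening and the grip force at its end, in the units of the state.
- monitor.get_obs(): the state, without advancing time (a new reading comes with each control period).
- viewer.camera(name): name is "scene" or "top" or "wrist"; returns (picture, depth): 400x640x3 uint8, red, green, blue; 400x640 float32, m along the optical axis (not along the pixel's ray), 0 where there is no reading.
- viewer.get_calibration(name): a dict with "fovy" (degrees; the focal length in pixels is half the picture's height over the tangent of half this angle, whatever the lens; pixels are square), "cx", "cy" (the principal point, pixels), "view" (4x4, takes a point from world to camera coordinates). Camera axes: x right, y up, looking along -z (the intrinsics and any distortion apply to the point x, -y, -z); pixel columns grow to the right and rows downward; lengths in m; the calibration is good to about 2 mm. A picture is of the moment at which its call begins: read the wrist's pose just before it. get_calibration takes no time and is no camera call; for the wrist camera it gives the pose at the moment of the call.
- job.job_done(): hands the job in; it is judged then, once.
The state is a dict: "clock": time; "joint_pos": joint angles; "joint_vel": joint speeds; "tau": joint torques, N m; "eef_pos": TCP position; "tool_rot": TCP orientation; "ft_force": force on the tool from outside, world axes, zero at the start; "ft_torque": the same for the moment, N m; "grip_width": finger opening in m; "grasp_force": force on a finger pad.
Only numpy, scipy, OpenCV 4.12 (cv2) and the standard library are available. Lean on these libraries where they do the work, as an engineer would, in place of code of your own. Each camera call takes 0.05 s, during which the arm holds its last target. There are 200 camera calls.

TASK

The press has just formed a belt buckle. Turn the air regulator's knob until its pointed nose is on the long mark, then slide the lock cover fully home over the knob; only then lift the buckle, keeping it level, out of the open die and set it down gently, without dropping it, flat in the tray compartment that holds no buckle. Leave the finished buckle and everything else on the table where it is.

Things in the scene. Friction and masses are not known exactly. Their poses are not given: they have to be found in the camera images.
- regulator: Aluminium air regulator block fixed to the table, 235 long (its x) x 70 wide (y) x 30 high. Origin at table height directly under the knob's axis; the block runs from x = -60 to +175, with a round gauge (diameter 38, top 47 above the table) at x = +152. z up.
- mark (a point): Middle of the long mark, a broad dark line 18 x 5 on the regulator's top face, 30 above the table, 42 from the knob's axis (block's -x side). The two shorter thin ticks beside it are not the mark.
- knob (a joint): Angle of the regulator knob about the vertical, rad, counter-clockwise from above positive. 0 = nose exactly on the long mark (nose pointing along the block's -x). It turns from -0.6 to 1.9, is held by friction and has no stop at the mark; it starts about 0.6 to 1.4 off.
- knob_grip (a point): Point on the knob's axis, 52 above the table. The knob is an upright black bar 10 thick and about 48 long with a pointed nose and a white line on top at the nose end, from 33 to 62 above the table, on a thin steel disc of diameter 28. Pinch it across its 10 thickness. x axis points away from the nose, along the bar; z up.
- lock (a joint): Travel of the lock cover along the block towards the knob, m. 0 = open, 0.100 = fully home against its stop, over the knob. It starts at 0 to 0.012; needs about 2 N to slide.
- lock_grip (a point): Point on the fin of the lock cover, 93 above the table. The cover is a steel arch (open front and back) 56 long, 39 wide, its roof 70 above the table; on the roof stands an upright fin 10 thick (along the block) x 30 wide, from 70 to 102 above the table. Axes parallel to the block's; the cover slides along the block's -x.
- die: Open lower die, fixed. Steel plate 170 (x) x 140 (y) x 15 thick carrying a block 130 x 110 whose top is 45 above the table. Origin at the centre of its underside, z up. In its centre a cavity 73 (x) x 55 (y), 10 deep (floor at 35); in the middle of the cavity's two long sides, finger slots 34 wide (x) run out through the block along +y and -y, their floor 25 above the table.
- die_seat (a point): Centre of the cavity's floor, 35 above the table; where the buckle's origin lies when it is in the die. Axes as the die.
- buckle: The formed brass belt buckle in the die: flat rectangular frame with rounded corners and one cross bar, 70 (x) x 52 (y) x 12 thick, frame bars 9 wide, about 0.19 kg. Origin at the centre of its underside, z up. In the die it stands 2 proud; grip it across its 52 width at its middle, fingers in the slots.
- finished: A finished buckle, same shape, size and origin, lying in one compartment of the tray. To be left there.
- tray: Wooden tray, fixed, 250 (x) x 150 (y) x 20 high, walls, middle wall and floor 5 thick; the middle wall runs along y, making two compartments about 117 (x) x 140 (y). Origin at the centre of its underside, z up.
- slip: Paper lining of the tray compartment that holds no buckle: 108 (x) x 130 (y) x 1.5 thick, its top 6.5 above the table. Origin at the centre of its underside = centre of that compartment; axes as the tray.
- weight: Bystander: black iron pattern weight, 55 x 55 x 60 high. Origin at its underside.
- dish: Bystander: white pin dish, diameter 68, 25 high. Origin at its underside.
- spool: Bystander: wooden spool near the die, diameter 34, 48 high. Origin at its underside.
- cone: Bystander: cardboard thread cone, diameter 70, 120 high. Origin at its underside.
- tin: Bystander: aluminium tin, diameter 66, 60 high. Origin at its underside.
Mind the look-alikes: they are no part of the job. Leave any red look-alike of the buckle alone. Leave any yellow look-alike of the die alone.

How it is judged:
On the way, in this order (a step that is already met when the one before it is completed fails the run):
1. the knob's nose is on the long mark, with the lock still off the knob (value of joint knob between -0.12 and 0.12 rad and value of joint lock below 0.035 m), for 0.2 s.
2. the lock is fully home over the knob set at the mark, the buckle still in the die (value of joint knob between -0.12 and 0.12 rad and value of joint lock above 0.092 m and distance between buckle and die_seat below 0.01 m), for 0.2 s.
3. the buckle is lifted level, clear of the die (z of buckle in the frame of die_seat above 0.02 m and angle between buckle's own z axis and vertical below 0.35 rad), for 0.1 s.
At the end, for the whole second after the job is handed in: The knob's nose is within 0.12 rad of the long mark, the lock is at least 92 mm along its 100 mm travel over the knob, and the buckle lies flat (within 0.1 rad), right way up, at rest and released on the lined floor of the tray compartment that holds no other buckle (value of joint knob between -0.12 and 0.12 rad and value of joint lock above 0.092 m and x of buckle in the frame of slip between -0.045 and 0.045 m and y of buckle in the frame of slip between -0.055 and 0.055 m and z of buckle in the frame of slip below 0.006 m and angle between buckle's own z axis and vertical below 0.1 rad and linear speed of buckle below 0.02 m/s and contact force between the fingers and buckle below 0.1 N); the robot touches nothing.
It fails at once if the buckle is dropped (moves faster than 0.6 m/s while not held) (linear speed of buckle above 0.6 m/s and contact force between the fingers and buckle below 0.1 N).
It fails at once if the buckle is tipped more than 0.6 rad (angle between buckle's own z axis and vertical above 0.6 rad).
It fails at once if the finished buckle is moved more than 20 mm (distance of finished from where it was at the start of the episode above 0.02 m).
It fails at once if a bystander is moved more than 30 mm (distance of any of weight, dish, spool, cone, tin from where it was at the start of the episode above 0.03 m).
It also fails if it takes over 62 s, if anything falls off the work surface, if the arm or the gripper's body presses on something with over 40 N, if the wrist force passes 120 N, or if a joint passes its speed limit or range.

## Working session

There is one attempt and no reset: what is moved stays moved. The work goes in short steps, Python scripts to look and compute and a tool call to move; the robot and the scene stay as the last step left them, time stands still between calls to the robot, and variables do not carry over. Pictures are saved under pics/ and viewed, at most 10 in all, crops included, and the job is handed in when it is done.

Besides the shell and the picture viewer there is one more tool, called after "Request:" as name(argument=value, ...), one argument or row to a line, values as JSON. arm_command: Moves the arm, as the interface text tells. Its arguments: {"type":"object","properties":{"increments":{"type":"array","items":{"type":"object","properties":{"dx":{"type":"number"},"dy":{"type":"number"},"dz":{"type":"number"},"wx":{"type":"number"},"wy":{"type":"number"},"wz":{"type":"number"},"grip":{"type":"number"}}}}},"required":["increments"]}

```bash
mkdir -p pics; ls; cat > h.py <<'E'
import numpy as np,cv2
from workcell import monitor,viewer,job
def cal(n):
    c=viewer.get_calibration(n);f=200/np.tan(np.radians(c['fovy'])/2);return c,f,np.linalg.inv(np.array(c['view']))
def ray(n,uv,z,C=None):
    c,f,T=C or cal(n)
    uv=np.atleast_2d(np.array(uv,float))
    d=np.c_[(uv[:,0]-c['cx'])/f,-(uv[:,1]-c['cy'])/f,-np.ones(len(uv))]@T[:3,:3].T
    o=T[:3,3];return o+d*((z-o[2])/d[:,2])[:,None]
def proj(n,P,C=None):
    c,f,T=C or cal(n);V=np.linalg.inv(T)
    p=np.atleast_2d(P)@V[:3,:3].T+V[:3,3]
    return np.c_[c['cx']+f*p[:,0]/-p[:,2],c['cy']-f*p[:,1]/-p[:,2]]
def cloud(n,D,C=None):
    c,f,T=C or cal(n);v,u=np.mgrid[:400,:640]
    p=np.stack([(u-c['cx'])/f*D,-(v-c['cy'])/f*D,-D],-1)
    return p@T[:3,:3].T+T[:3,3]
E
python3 - <<'E'
from h import *
for n in['top','scene']:
    C=cal(n);p,d=viewer.camera(n);cv2.imwrite(f'pics/{n}0.png',p[...,::-1]);np.savez(f'{n}0.npz',p=p,d=d)
    print(n,{k:v for k,v in C[0].items() if k!='view'},C[1],C[2].round(3).tolist())
print(monitor.get_obs())
E
```

```text
pics
top {'fovy': 45.860822794210165, 'cx': 315.7395210061092, 'cy': 192.89878273010606} 472.76611017089044 [[-0.026, 0.991, -0.131, 0.334], [-1.0, -0.027, -0.001, 0.051], [-0.004, 0.131, 0.991, 1.259], [0.0, 0.0, 0.0, 1.0]]
scene {'fovy': 50.64677185001409, 'cx': 320.65743735966157, 'cy': 199.59939950796567} 422.6566865484612 [[-0.036, -0.79, 0.612, 1.204], [0.999, -0.036, 0.012, 0.072], [0.012, 0.612, 0.791, 1.022], [0.0, 0.0, 0.0, 1.0]]
{'clock': 0.1, 'joint_pos': array([-1.34200560e+00,  2.41333471e-01,  3.86955688e-03,  1.33523435e+00,
        9.11535012e-06,  1.57080603e+00]), 'joint_vel': array([-0.00036241, -0.00182089,  0.00333756,  0.00068354,  0.00165634,
       -0.00158274]), 'tau': array([ 2.07460333e-03, -3.73137617e+01,  2.53010559e+01,  1.08352932e-02,
        2.19903786e-04,  5.80766901e-07]), 'eef_pos': array([ 0.11327238, -0.48641061,  0.23050813]), 'tool_rot': array([ 9.93464088e-01,  1.14141148e-01, -1.04025699e-04, -9.45270264e-04]), 'ft_force': array([-0.434609  ,  0.66728982, -0.08173106]), 'ft_torque': array([ 0.00200907,  0.05574459, -0.02920862]), 'grasp_force': 0.0, 'grip_width': 0.08544300928078434}
```

View pics/top0.png

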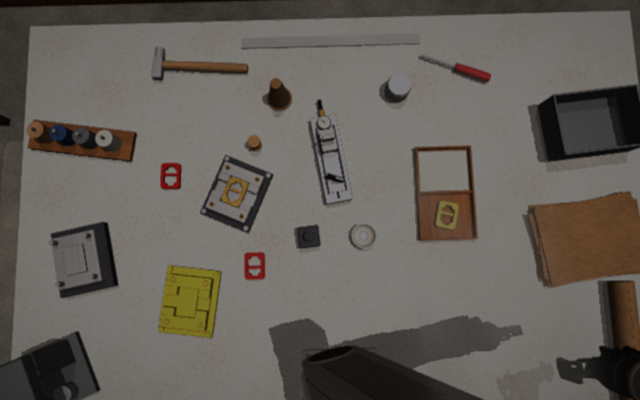

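View pics/scene0.png

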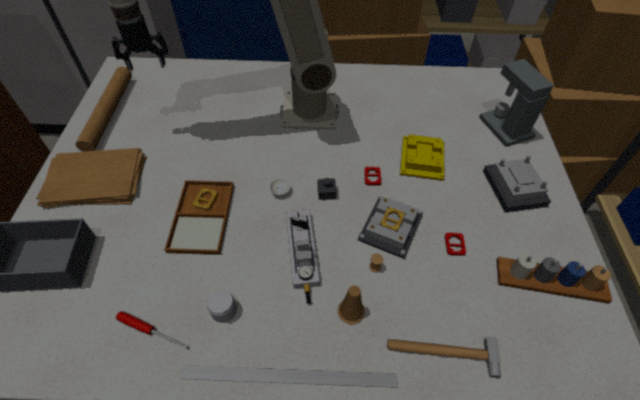

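Top view: the real buckle is brass, in the grey die at (236,191). What could be taken for it: the finished buckle in the tray (447,215), red copies (171,176) and (255,265), the yellow die (190,300) and the grey die on the left (84,258). The regulator runs from (323,115) to (338,203), with the gauge at the far end and the knob near (335,178). The empty, lined compartment is at (443,170).

```bash
cat > m.py <<'E'
from h import *
z=np.load('top0.npz');p,d=z['p'],z['d'];X=cloud('top',d)
def fit(name,box,lo,hi):
    u0,v0,u1,v1=box;s=X[v0:v1,u0:u1].reshape(-1,3);k=(s[:,2]>lo)&(s[:,2]<hi);s=s[k]
    r=cv2.minAreaRect((s[:,:2]*1000).astype(np.float32))
    print(name,k.sum(),'c',np.round(r[0],1),'size',np.round(r[1],1),'ang',round(r[2],2),'medz',np.median(s[:,2]).round(4))
fit('die',(195,145,280,240),.038,.056)
fit('reg',(300,100,362,210),.022,.036)
fit('tray',(408,140,482,246),.012,.03)
fit('cover',(300,100,362,210),.064,.12)
fit('knob',(310,165,362,210),.045,.07)
hsv=cv2.cvtColor(p,cv2.COLOR_RGB2HSV)
m=((hsv[...,0]>15)&(hsv[...,0]<32)&(hsv[...,1]>110)&(hsv[...,2]>90)).astype(np.uint8)
n,l,s,c=cv2.connectedComponentsWithStats(m)
for i in range(1,n):
    if s[i][4]>60: print('brass',c[i].round(1),s[i])
print('table z',np.median(X[330:380,150:250,2]))
b=cv2.resize(p[145:240,195:280],None,fx=4.5,fy=4.5,interpolation=cv2.INTER_CUBIC)
a=cv2.resize(p[95:210,300:365],None,fx=5.2,fy=5.2,interpolation=cv2.INTER_CUBIC)
o=np.zeros((600,740,3),np.uint8);o[:b.shape[0],:b.shape[1]]=b;o[:a.shape[0],395:395+a.shape[1]]=a
cv2.imwrite('pics/crop1.png',o[...,::-1])
E
python3 m.py
```

```text
die 1656 c [536.5 250.1] size [111.2 199.3] ang 66.47 medz 0.0447
reg 1688 c [611.9  14.4] size [280.5  70.1] ang 9.33 medz 0.0295
tray 1190 c [ 492.  -290.4] size [250.3 152.3] ang 0.3 medz 0.0179
cover 328 c [590.8  11.1] size [137.   38.6] ang 9.26 medz 0.0704
knob 84 c [532.8   1.8] size [45.4 10.6] ang 71.72 medz 0.0609
brass [234.4 191.2] [221 177  27  30 328]
brass [447.  214.4] [436 200  23  30 370]
brass [188.6 301.1] [ 158  266   62   72 3337]
table z 0.00014073859487151452
```

View pics/crop1.png

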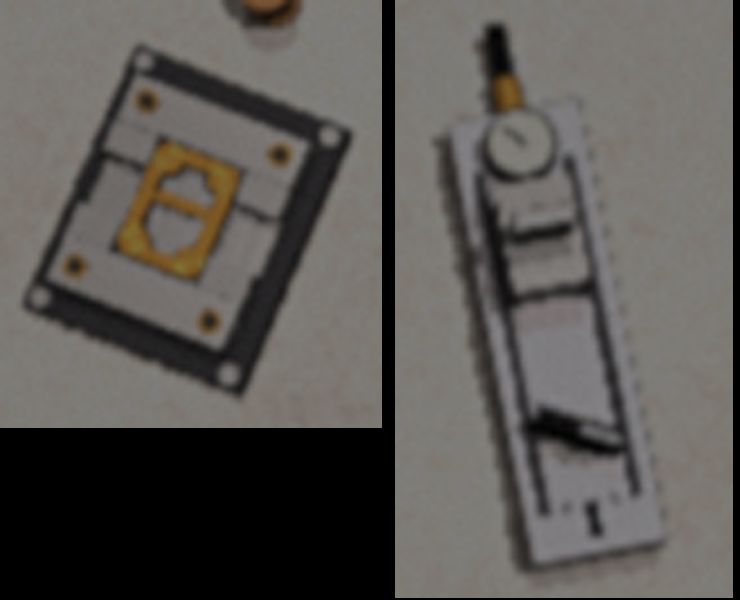

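The crop confirms the brass buckle in the grey die, at about (236,191). It also shows the cover open near the gauge, and the knob's white-lined nose pointing right, about 62° off the long mark at crop (594,518).

```bash
cat >> h.py <<'E'
from scipy.spatial.transform import Rotation as R
def go(P,yaw):
    o=monitor.get_obs();r=R.from_quat(o['tool_rot']);p=o['eef_pos']
    y=np.radians(yaw);T=R.from_matrix(np.array([[np.cos(y),np.sin(y),0],[np.sin(y),-np.cos(y),0],[0,0,-1]]))
    x=r.as_matrix()[:,0];print('t',round(float(o['clock']),2),'tcp',p.round(4),'yaw',np.degrees(np.arctan2(x[1],x[0])).round(2),'f',o['ft_force'].round(1),'grip',round(float(o['grip_width']),4),'q',o['joint_pos'].round(2))
    print('cm',(r.inv().apply(np.array(P)-p)*100).round(2),'w',(r.inv()*T).as_rotvec().round(3))
E
python3 - <<'E'
from h import *
c,f,T=cal('wrist');o=monitor.get_obs();r=R.from_quat(o['tool_rot'])
print(c['fovy'],'cam in tool',r.inv().apply(T[:3,3]-o['eef_pos']).round(4));print((r.inv().as_matrix()@T[:3,:3]).round(3))
go([.52,.0,.25],71.7)
E
```

```text
67.81140999882477 cam in tool [ 0.072   0.0008 -0.1415]
[[-0.     0.959  0.284]
 [ 1.     0.    -0.001]
 [-0.001  0.284 -0.959]]
t 0.1 tcp [ 0.1133 -0.4864  0.2305] yaw 13.11 f [-0.4  0.7 -0.1] grip 0.0854 q [-1.34  0.24  0.    1.34  0.    1.57]
cm [ 50.64 -38.15  -1.88] w [-2.000e-03 -1.000e-03 -1.023e+00]
```

Request:
arm_command(
  increments=[
    {"dx": 50.6,"dy": -38.2,"dz": -1.9,"wz": -1.02,"grip": 8.5},
    {"dx": 50.6,"dy": -38.2,"dz": -1.9,"wz": -1.02,"grip": 8.5},
    {"dx": 50.6,"dy": -38.2,"dz": -1.9,"wz": -1.02,"grip": 8.5},
    {"dx": 50.6,"dy": -38.2,"dz": -1.9,"wz": -1.02,"grip": 8.5},
    {"dx": 50.6,"dy": -38.2,"dz": -1.9,"wz": -1.02,"grip": 8.5},
    {"dx": 50.6,"dy": -38.2,"dz": -1.9,"wz": -1.02,"grip": 8.5},
    {"dx": 50.6,"dy": -38.2,"dz": -1.9,"wz": -1.02,"grip": 8.5},
    {"dx": 50.6,"dy": -38.2,"dz": -1.9,"wz": -1.02,"grip": 8.5},
    {"dx": 50.6,"dy": -38.2,"dz": -1.9,"wz": -1.02,"grip": 8.5},
    {"dx": 50.6,"dy": -38.2,"dz": -1.9,"wz": -1.02,"grip": 8.5},
  ],
)

```text
validation failed for argument at $.in...
```

```bash
python3 - <<'E'
from h import *
go([.52,.0,.25],71.7)
E
```

```text
t 0.1 tcp [ 0.1133 -0.4864  0.2305] yaw 13.11 f [-0.4  0.7 -0.1] grip 0.0854 q [-1.34  0.24  0.    1.34  0.    1.57]
cm [ 50.64 -38.15  -1.88] w [-2.000e-03 -1.000e-03 -1.023e+00]
```

Request:
arm_command(
  increments=[
    {"dx": 5,"dy": -3.8,"dz": 0,"wx": 0,"wy": 0,"wz": -0.1,"grip": 8.5},
  ],
)

```text
clock: 0.2
eef_pos: [0.1436, -0.4512, 0.2302]
tool_rot: [0.987, 0.162, -0.001, 0.0]
ft_force: [2.5, 0.4, 0.1]
grip_width: 0.085
grasp_force: 0.0
```

Request:
arm_command(
  increments=[
    {"dx": 38,"dy": -39,"dz": -1.9,"wx": 0,"wy": 0,"wz": -0.92,"grip": 8.5},
    {"dx": 38,"dy": -39,"dz": -1.9,"wx": 0,"wy": 0,"wz": -0.92,"grip": 8.5},
  ],
)

```text
clock: 0.4
eef_pos: [0.1885, -0.3566, 0.234]
tool_rot: [0.95, 0.312, 0.0, -0.001]
ft_force: [1.0, -0.5, 0.1]
grip_width: 0.085
grasp_force: 0.0
```

```bash
python3 - <<'E'
from h import *
go([.52,.0,.25],71.7)
E
```

```text
t 0.4 tcp [ 0.1885 -0.3566  0.234 ] yaw 36.3 f [ 1.  -0.5  0.1] grip 0.085 q [-1.08  0.05 -0.22  1.31  0.    1.42]
cm [47.83 -9.11 -1.55] w [-0.001 -0.001 -0.618]
```

Request:
arm_command(
  increments=[
    {"dx": 47.5,"dy": -9,"dz": -1.5,"wx": 0,"wy": 0,"wz": -0.6,"grip": 8.5},
    {"dx": 47.5,"dy": -9,"dz": -1.5,"wx": 0,"wy": 0,"wz": -0.6,"grip": 8.5},
    {"dx": 47.5,"dy": -9,"dz": -1.5,"wx": 0,"wy": 0,"wz": -0.6,"grip": 8.5},
    {"dx": 47.5,"dy": -9,"dz": -1.5,"wx": 0,"wy": 0,"wz": -0.6,"grip": 8.5},
    {"dx": 47.5,"dy": -9,"dz": -1.5,"wx": 0,"wy": 0,"wz": -0.6,"grip": 8.5},
    {"dx": 47.5,"dy": -9,"dz": -1.5,"wx": 0,"wy": 0,"wz": -0.6,"grip": 8.5},
    {"dx": 47.5,"dy": -9,"dz": -1.5,"wx": 0,"wy": 0,"wz": -0.6,"grip": 8.5},
    {"dx": 47.5,"dy": -9,"dz": -1.5,"wx": 0,"wy": 0,"wz": -0.6,"grip": 8.5},
    {"dx": 47.5,"dy": -9,"dz": -1.5,"wx": 0,"wy": 0,"wz": -0.6,"grip": 8.5},
    {"dx": 47.5,"dy": -9,"dz": -1.5,"wx": 0,"wy": 0,"wz": -0.6,"grip": 8.5},
  ],
)

```text
clock: 1.4
eef_pos: [0.521, -0.0033, 0.2492]
tool_rot: [0.816, 0.578, -0.0, -0.0]
ft_force: [-0.1, -0.5, 0.1]
grip_width: 0.0852
grasp_force: 0.0
```

```bash
python3 - <<'E'
from h import *
go([.52,.0,.25],71.7)
C=cal('wrist');p,d=viewer.camera('wrist');np.savez('w1.npz',p=p,d=d,T=C[2]);cv2.imwrite('pics/w1.png',p[...,::-1])
X=cloud('wrist',d,C).reshape(-1,3)
def fit(n,lo,hi,c,rad):
    k=(X[:,2]>lo)&(X[:,2]<hi)&(np.hypot(X[:,0]-c[0],X[:,1]-c[1])<rad);s=X[k]
    r=cv2.minAreaRect((s[:,:2]*1000).astype(np.float32));print(n,k.sum(),np.round(r[0],1),np.round(r[1],1),round(r[2],2),np.median(s[:,2]).round(4))
    return s
fit('knob',.05,.068,(.53,.002),.04)
fit('reg',.025,.034,(.55,.005),.14)
fit('roof',.066,.074,(.62,.015),.06)
fit('fin',.09,.108,(.62,.015),.06)
E
```

```text
t 1.4 tcp [ 0.521  -0.0033  0.2492] yaw 70.55 f [-0.1 -0.5  0.1] grip 0.0852 q [-0.01  0.28  0.1   1.39  0.    1.9 ]
cm [ 0.28 -0.2  -0.08] w [-0.   -0.   -0.02]
knob 363 [533.1  -2.1] [46.8 10. ] 70.21 0.061
reg 7226 [580.9   6. ] [216.6  70.2] 9.4 0.0292
roof 1527 [630.5  14.3] [56.3 39.5] 9.03 0.0691
fin 407 [630.2  14.7] [10.5 29.8] 10.01 0.1006
```

View pics/w1.png

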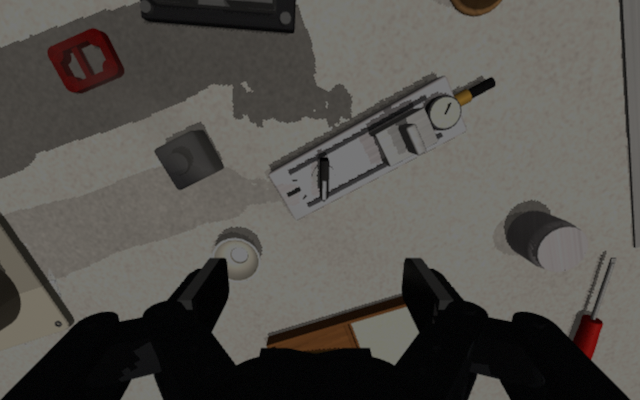

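The wrist view shows the knob at (324,177), with the nose down and to the left. It also shows the cover and fin at (410,140) and the mark at (293,192). Fitted values: knob axis (0.533, -0.002), block yaw 9.4°, bar at 70.2°.

Request:
arm_command(
  increments=[
    {"dx": 0.5,"dy": 1.1,"dz": 5,"wx": 0,"wy": 0,"wz": 0,"grip": 4.5},
    {"dx": 0.5,"dy": 1.1,"dz": 10,"wx": 0,"wy": 0,"wz": 0,"grip": 4.5},
    {"dx": 0.5,"dy": 1.1,"dz": 14,"wx": 0,"wy": 0,"wz": 0,"grip": 4.5},
    {"dx": 0.5,"dy": 1.1,"dz": 17,"wx": 0,"wy": 0,"wz": 0,"grip": 4.5},
    {"dx": 0.5,"dy": 1.1,"dz": 19.5,"wx": 0,"wy": 0,"wz": 0,"grip": 4.5},
    {"dx": 0.5,"dy": 1.1,"dz": 20.9,"wx": 0,"wy": 0,"wz": 0,"grip": 4.5},
    {"dx": 0.5,"dy": 1.1,"dz": 20.9,"wx": 0,"wy": 0,"wz": 0,"grip": 4.5},
    {"dx": 0.5,"dy": 1.1,"dz": 20.9,"wx": 0,"wy": 0,"wz": 0,"grip": 4.5},
  ],
)

```text
clock: 2.25
eef_pos: [0.5312, -0.0052, 0.0407]
tool_rot: [0.817, 0.576, -0.0, -0.0]
ft_force: [-0.1, -0.3, 0.4]
grip_width: 0.0452
grasp_force: 0.0
```

```bash
python3 - <<'E'
from h import *
go([.533,-.002,.04],70.2)
E
```

```text
t 2.25 tcp [ 0.5312 -0.0052  0.0407] yaw 70.39 f [-0.1 -0.3  0.4] grip 0.0452 q [-0.01  0.46 -0.21  0.9  -0.    1.9 ]
cm [0.36 0.06 0.07] w [-0.001  0.     0.003]
```

Request:
arm_command(
  increments=[
    {"dx": 0.35,"dy": 0.05,"dz": 0.1,"wx": 0,"wy": 0,"wz": 0,"grip": 4.5},
    {"dx": 0.35,"dy": 0.05,"dz": 0.1,"wx": 0,"wy": 0,"wz": 0,"grip": 2},
    {"dx": 0.35,"dy": 0.05,"dz": 0.1,"wx": 0,"wy": 0,"wz": 0,"grip": 0.8},
    {"dx": 0.35,"dy": 0.05,"dz": 0.1,"wx": 0,"wy": 0,"wz": 0,"grip": 0.6},
    {"dx": 0.35,"dy": 0.05,"dz": 0.1,"wx": 0,"wy": 0,"wz": 0,"grip": 0.6},
    {"dx": 0.35,"dy": 0.05,"dz": 0.1,"wx": 0,"wy": 0,"wz": 0,"grip": 0.6},
    {"dx": 0.35,"dy": 0.05,"dz": 0.1,"wx": 0,"wy": 0,"wz": 0,"grip": 0.6},
  ],
)

```text
clock: 2.95
eef_pos: [0.5324, -0.0013, 0.0408]
tool_rot: [0.817, 0.577, 0.0, -0.001]
ft_force: [-3.1, 2.4, 6.2]
grip_width: 0.0091
grasp_force: 60.0
```

```bash
python3 - <<'E'
from h import *
go([.533,-.002,.04],9.4)
E
```

```text
t 2.95 tcp [ 0.5324 -0.0013  0.0408] yaw 70.42 f [-3.1  2.4  6.2] grip 0.0091 q [-0.    0.46 -0.2   0.9   0.    1.91]
cm [-0.04  0.08  0.08] w [-1.000e-03 -0.000e+00  1.065e+00]
```

Gripped the knob with little side force. Next I turn it 1.065 rad clockwise as seen from above.

Request:
arm_command(
  increments=[
    {"dx": 0,"dy": 0,"dz": 0,"wx": 0,"wy": 0,"wz": 0.12,"grip": 0.6},
    {"dx": 0,"dy": 0,"dz": 0,"wx": 0,"wy": 0,"wz": 0.24,"grip": 0.6},
    {"dx": 0,"dy": 0,"dz": 0,"wx": 0,"wy": 0,"wz": 0.36,"grip": 0.6},
    {"dx": 0,"dy": 0,"dz": 0,"wx": 0,"wy": 0,"wz": 0.48,"grip": 0.6},
    {"dx": 0,"dy": 0,"dz": 0,"wx": 0,"wy": 0,"wz": 0.6,"grip": 0.6},
    {"dx": 0,"dy": 0,"dz": 0,"wx": 0,"wy": 0,"wz": 0.72,"grip": 0.6},
    {"dx": 0,"dy": 0,"dz": 0,"wx": 0,"wy": 0,"wz": 0.84,"grip": 0.6},
    {"dx": 0,"dy": 0,"dz": 0,"wx": 0,"wy": 0,"wz": 0.96,"grip": 0.6},
    {"dx": 0,"dy": 0,"dz": 0,"wx": 0,"wy": 0,"wz": 1.06,"grip": 0.6},
    {"dx": 0,"dy": 0,"dz": 0,"wx": 0,"wy": 0,"wz": 1.065,"grip": 0.6},
  ],
)

```text
clock: 3.95
eef_pos: [0.5316, -0.0004, 0.0408]
tool_rot: [0.997, 0.081, -0.001, -0.002]
ft_force: [-5.4, 4.8, 6.7]
grip_width: 0.0087
grasp_force: 60.3
```

```bash
python3 - <<'E'
from h import *
go([.533,-.002,.04],9.4)
E
```

```text
t 3.95 tcp [ 5.316e-01 -4.000e-04  4.080e-02] yaw 9.34 f [-5.4  4.8  6.7] grip 0.0087 q [-0.    0.46 -0.21  0.9   0.    2.98]
cm [0.12 0.18 0.08] w [-0.003  0.002 -0.001]
```

Request:
arm_command(
  increments=[
    {"dx": 0,"dy": 0,"dz": 0,"wx": 0,"wy": 0,"wz": 0,"grip": 4},
    {"dx": 0,"dy": 0,"dz": 0,"wx": 0,"wy": 0,"wz": 0,"grip": 4},
    {"dx": 0,"dy": 0,"dz": 0,"wx": 0,"wy": 0,"wz": 0,"grip": 4},
    {"dx": 0,"dy": 0,"dz": -4,"wx": 0,"wy": 0,"wz": 0,"grip": 4},
    {"dx": 0,"dy": 0,"dz": -9,"wx": 0,"wy": 0,"wz": 0,"grip": 4},
    {"dx": -2,"dy": 0,"dz": -14,"wx": 0,"wy": 0,"wz": 0,"grip": 4},
    {"dx": -4,"dy": 0,"dz": -18,"wx": 0,"wy": 0,"wz": 0,"grip": 4},
    {"dx": -4,"dy": 0,"dz": -18,"wx": 0,"wy": 0,"wz": 0,"grip": 4},
    {"dx": -4,"dy": 0,"dz": -18,"wx": 0,"wy": 0,"wz": 0,"grip": 4},
  ],
)

```text
clock: 4.85
eef_pos: [0.4945, -0.0087, 0.2213]
tool_rot: [0.997, 0.082, 0.002, 0.0]
ft_force: [0.1, 0.4, -0.4]
grip_width: 0.0399
grasp_force: 0.0
```

```bash
cat > look.py <<'E'
from h import *
C=cal('wrist');p,d=viewer.camera('wrist');X=cloud('wrist',d,C).reshape(-1,3)
def fit(n,lo,hi,c,rad):
    k=(X[:,2]>lo)&(X[:,2]<hi)&(np.hypot(X[:,0]-c[0],X[:,1]-c[1])<rad);s=X[k]
    if k.sum()<5: print(n,'none');return s
    r=cv2.minAreaRect((s[:,:2]*1000).astype(np.float32));print(n,k.sum(),np.round(r[0],1),np.round(r[1],1),round(r[2],2),np.median(s[:,2]).round(4))
    return s
E
python3 - <<'E'
from look import *
cv2.imwrite('pics/w2.png',p[...,::-1])
fit('knob',.05,.068,(.53,.002),.04)
fit('reg',.025,.034,(.55,.005),.14)
fit('roof',.066,.074,(.62,.015),.06)
fit('fin',.09,.108,(.62,.015),.06)
go([.6305,.0145,.13],99.4)
E
```

```text
knob 450 [531.9  -2.1] [47.   9.2] 9.51 0.061
reg 9460 [575.7   5.4] [205.5  70. ] 9.38 0.0292
roof 2274 [629.6  14.4] [55.6 38.9] 9.18 0.069
fin 629 [629.4  14.4] [10.  29.5] 8.67 0.1006
t 4.9 tcp [ 0.4938 -0.0086  0.2197] yaw 9.37 f [-0.5  0.6 -0.3] grip 0.0404 q [-0.02  0.23 -0.04  1.3  -0.    2.96]
cm [13.86 -0.05  8.98] w [ 1.000e-03 -0.000e+00 -1.571e+00]
```

View pics/w2.png

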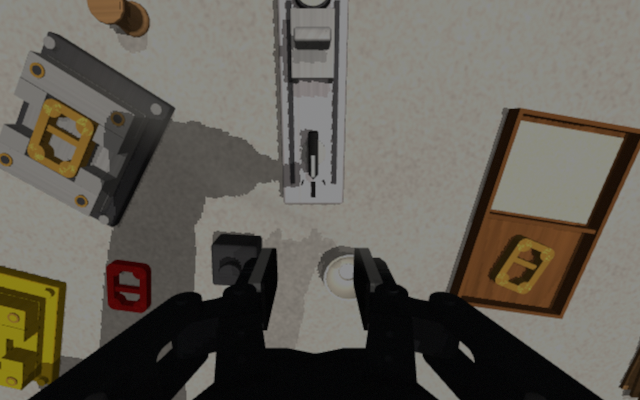

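The wrist view shows the nose at (313,180) pointing straight at the long mark (313,188). The error is about 0.1°. Next is the fin.

Request:
arm_command(
  increments=[
    {"dx": 13.6,"dy": 0,"dz": 4,"wx": 0,"wy": 0,"wz": -1.57,"grip": 4},
    {"dx": 13.6,"dy": 0,"dz": 4,"wx": 0,"wy": 0,"wz": -1.57,"grip": 4},
    {"dx": 13.6,"dy": 0,"dz": 4,"wx": 0,"wy": 0,"wz": -1.57,"grip": 4},
    {"dx": 13.6,"dy": 0,"dz": 4,"wx": 0,"wy": 0,"wz": -1.57,"grip": 4},
    {"dx": 13.6,"dy": 0,"dz": 4,"wx": 0,"wy": 0,"wz": -1.57,"grip": 4},
    {"dx": 13.6,"dy": 0,"dz": 4,"wx": 0,"wy": 0,"wz": -1.57,"grip": 4},
    {"dx": 13.6,"dy": 0,"dz": 4,"wx": 0,"wy": 0,"wz": -1.57,"grip": 4},
    {"dx": 13.6,"dy": 0,"dz": 4,"wx": 0,"wy": 0,"wz": -1.57,"grip": 4},
    {"dx": 13.6,"dy": 0,"dz": 4,"wx": 0,"wy": 0,"wz": -1.57,"grip": 4},
    {"dx": 13.6,"dy": 0,"dz": 8,"wx": 0,"wy": 0,"wz": -1.57,"grip": 4},
  ],
)

```text
clock: 5.9
eef_pos: [0.6316, 0.0139, 0.1425]
tool_rot: [0.671, 0.741, 0.003, 0.003]
ft_force: [1.0, 0.9, -0.1]
grip_width: 0.0402
grasp_force: 0.0
```

```bash
python3 - <<'E'
from h import *
go([.630,.0145,.078],99.4)
E
```

```text
t 5.9 tcp [0.6316 0.0139 0.1425] yaw 95.69 f [ 1.   0.9 -0.1] grip 0.0402 q [ 0.02  0.54  0.22  1.24 -0.    1.49]
cm [ 0.08 -0.21  6.44] w [ 0.009  0.001 -0.065]
```

Request:
arm_command(
  increments=[
    {"dx": 0.1,"dy": -0.1,"dz": 1,"wx": 0,"wy": 0,"wz": -0.065,"grip": 4},
    {"dx": 0.1,"dy": -0.1,"dz": 3,"wx": 0,"wy": 0,"wz": -0.065,"grip": 4},
    {"dx": 0.1,"dy": -0.1,"dz": 5,"wx": 0,"wy": 0,"wz": -0.065,"grip": 4},
    {"dx": 0.1,"dy": -0.1,"dz": 6.1,"wx": 0,"wy": 0,"wz": -0.065,"grip": 4},
    {"dx": 0.1,"dy": -0.1,"dz": 6.1,"wx": 0,"wy": 0,"wz": -0.065,"grip": 4},
    {"dx": 0.1,"dy": -0.1,"dz": 6.1,"wx": 0,"wy": 0,"wz": -0.065,"grip": 0.6},
    {"dx": 0.1,"dy": -0.1,"dz": 6.1,"wx": 0,"wy": 0,"wz": -0.065,"grip": 0.6},
    {"dx": 0.1,"dy": -0.1,"dz": 6.1,"wx": 0,"wy": 0,"wz": -0.065,"grip": 0.6},
    {"dx": 0.1,"dy": -0.1,"dz": 6.1,"wx": 0,"wy": 0,"wz": -0.065,"grip": 0.6},
  ],
)

```text
clock: 6.8
eef_pos: [0.6278, 0.0147, 0.0799]
tool_rot: [0.649, 0.761, 0.001, 0.001]
ft_force: [1.9, -0.4, 0.4]
grip_width: 0.0086
grasp_force: 60.3
```

```bash
python3 - <<'E'
from h import *
go([.630-.1*.9866,.0145-.1*.163,.078],99.4)
E
```

```text
t 6.8 tcp [0.6278 0.0147 0.0799] yaw 99.07 f [ 1.9 -0.4  0.4] grip 0.0086 q [ 0.02  0.59  0.12  1.11 -0.    1.44]
cm [-0.11 -9.79  0.16] w [ 0.003  0.    -0.006]
```

Request:
arm_command(
  increments=[
    {"dx": 0,"dy": -1,"dz": 0,"wx": 0,"wy": 0,"wz": 0,"grip": 0.6},
    {"dx": 0,"dy": -2.2,"dz": 0,"wx": 0,"wy": 0,"wz": 0,"grip": 0.6},
    {"dx": 0,"dy": -3.4,"dz": 0,"wx": 0,"wy": 0,"wz": 0,"grip": 0.6},
    {"dx": -0.03,"dy": -4.6,"dz": 0,"wx": 0,"wy": 0,"wz": 0,"grip": 0.6},
    {"dx": -0.03,"dy": -5.8,"dz": 0,"wx": 0,"wy": 0,"wz": 0,"grip": 0.6},
    {"dx": -0.04,"dy": -7,"dz": 0,"wx": 0,"wy": 0,"wz": 0,"grip": 0.6},
    {"dx": -0.05,"dy": -8,"dz": 0,"wx": 0,"wy": 0,"wz": 0,"grip": 0.6},
    {"dx": -0.05,"dy": -8.8,"dz": 0,"wx": 0,"wy": 0,"wz": 0,"grip": 0.6},
    {"dx": -0.05,"dy": -9.5,"dz": 0,"wx": 0,"wy": 0,"wz": 0,"grip": 0.6},
    {"dx": -0.05,"dy": -9.5,"dz": 0,"wx": 0,"wy": 0,"wz": 0,"grip": 0.6},
  ],
)

```text
clock: 7.8
eef_pos: [0.5329, -0.001, 0.0798]
tool_rot: [0.649, 0.761, 0.0, 0.001]
ft_force: [-0.6, -0.1, 7.1]
grip_width: 0.0089
grasp_force: 61.4
```

Request:
arm_command(
  increments=[
    {"dx": 0,"dy": -0.2,"dz": 0,"wx": 0,"wy": 0,"wz": 0,"grip": 0.6},
    {"dx": 0,"dy": -0.4,"dz": 0,"wx": 0,"wy": 0,"wz": 0,"grip": 0.6},
    {"dx": 0,"dy": -0.5,"dz": 0,"wx": 0,"wy": 0,"wz": 0,"grip": 0.6},
    {"dx": 0,"dy": -0.5,"dz": 0,"wx": 0,"wy": 0,"wz": 0,"grip": 0.6},
  ],
)

```text
clock: 8.2
eef_pos: [0.5328, -0.001, 0.0799]
tool_rot: [0.649, 0.761, 0.003, 0.003]
ft_force: [10.2, 2.0, -1.0]
grip_width: 0.009
grasp_force: 60.2
```

Request:
arm_command(
  increments=[
    {"dx": 0,"dy": 0.2,"dz": 0,"wx": 0,"wy": 0,"wz": 0,"grip": 4},
    {"dx": 0,"dy": 0.3,"dz": 0,"wx": 0,"wy": 0,"wz": 0,"grip": 4},
    {"dx": 0,"dy": 0.3,"dz": 0,"wx": 0,"wy": 0,"wz": 0,"grip": 4},
    {"dx": 0,"dy": 0.3,"dz": -4,"wx": 0,"wy": 0,"wz": 0,"grip": 4},
    {"dx": 0,"dy": 0.3,"dz": -9,"wx": 0,"wy": 0,"wz": 0,"grip": 4},
    {"dx": 0,"dy": 0.3,"dz": -14,"wx": 0,"wy": 0,"wz": 0,"grip": 4},
    {"dx": 0,"dy": 0.3,"dz": -16,"wx": 0,"wy": 0,"wz": 0,"grip": 4},
    {"dx": 0,"dy": 0.3,"dz": -16,"wx": 0,"wy": 0,"wz": 0,"grip": 4},
  ],
)

```text
clock: 9.0
eef_pos: [0.5326, -0.0012, 0.2428]
tool_rot: [0.649, 0.761, 0.002, 0.003]
ft_force: [1.2, -0.4, -0.1]
grip_width: 0.0401
grasp_force: 0.0
```

```bash
python3 - <<'E'
from look import *
fit('reg',.025,.034,(.55,.005),.14)
fit('roof',.066,.074,(.53,-.002),.06)
fit('fin',.09,.108,(.53,-.002),.06)
# die from top picture saved
z=np.load('top0.npz');X2=cloud('top',z['d']);hsv=cv2.cvtColor(z['p'],cv2.COLOR_RGB2HSV)
s=X2[165:220,212:262][ (X2[165:220,212:262,2]>.04)&(X2[165:220,212:262,2]<.052)];print('die~',s.mean(0).round(3))
X=X; fit('dieblk',.041,.0505,s.mean(0),.085)
go([.53,.2,.25],99)
E
```

```text
reg 7468 [580.9   6.2] [216.4  70.3] 9.39 0.0292
roof 1508 [533.3  -1.2] [56.  38.2] 9.24 0.069
fin 305 [533.   -0.8] [ 9.  29.2] 8.89 0.1008
die~ [0.504 0.261 0.045]
dieblk 18 [540.2 186.1] [5.9 2.3] 1.07 0.0435
t 9.05 tcp [ 0.5314 -0.0012  0.2402] yaw 99.04 f [-0.5  1.  -1.3] grip 0.0402 q [-0.    0.3   0.1   1.38 -0.    1.41]
cm [19.89  3.02 -0.99] w [0.003 0.001 0.001]
```

Request:
arm_command(
  increments=[
    {"dx": 26.3,"dy": 1.5,"dz": 2,"wx": 0,"wy": 0,"wz": -1.0,"grip": 7},
    {"dx": 26.3,"dy": 1.5,"dz": 2,"wx": 0,"wy": 0,"wz": -1.0,"grip": 7},
    {"dx": 26.3,"dy": 1.5,"dz": 2,"wx": 0,"wy": 0,"wz": -1.0,"grip": 7},
    {"dx": 26.3,"dy": 1.5,"dz": 2,"wx": 0,"wy": 0,"wz": -1.0,"grip": 7},
    {"dx": 26.3,"dy": 1.5,"dz": 2,"wx": 0,"wy": 0,"wz": -1.0,"grip": 7},
    {"dx": 26.3,"dy": 1.5,"dz": 2,"wx": 0,"wy": 0,"wz": -1.0,"grip": 7},
    {"dx": 26.3,"dy": 1.5,"dz": 2,"wx": 0,"wy": 0,"wz": -1.0,"grip": 7},
    {"dx": 26.3,"dy": 1.5,"dz": 2,"wx": 0,"wy": 0,"wz": -1.0,"grip": 7},
    {"dx": 26.3,"dy": 1.5,"dz": 2,"wx": 0,"wy": 0,"wz": -1.0,"grip": 7},
    {"dx": 26.3,"dy": 1.5,"dz": 2,"wx": 0,"wy": 0,"wz": -1.0,"grip": 7},
  ],
)

```text
clock: 10.05
eef_pos: [0.5041, 0.2602, 0.2179]
tool_rot: [0.206, 0.979, -0.001, -0.001]
ft_force: [-0.1, -0.2, 0.4]
grip_width: 0.07
grasp_force: 0.0
```

```bash
python3 - <<'E'
from look import *
cv2.imwrite('pics/w3.png',p[...,::-1])
fit('blk',.041,.0495,(.504,.261),.09)
hsv=cv2.cvtColor(p,cv2.COLOR_RGB2HSV)
m=((hsv[...,0]>12)&(hsv[...,0]<32)&(hsv[...,1]>110)&(hsv[...,2]>60))
k=m.ravel()&(np.abs(X[:,2]-.047)<.006)&(np.hypot(X[:,0]-.504,X[:,1]-.261)<.048)
mm=k.reshape(400,640).astype(np.uint8);n,l,st,c=cv2.connectedComponentsWithStats(mm);i=1+st[1:,4].argmax()
v,u=np.nonzero(l==i);w=ray('wrist',np.c_[u,v],.047,C);r=cv2.minAreaRect((w[:,:2]*1000).astype(np.float32));print('buckle',st[i],r)
w=X[(l==i).ravel()];print('buckle depth',cv2.minAreaRect((w[:,:2]*1000).astype(np.float32)),np.median(w[:,2]))
go([r[0][0]/1000,r[0][1]/1000,.12],156.5)
E
```

```text
blk 9138 [505.  261.7] [110.2 130.5] 66.49 0.0443
buckle [ 292  157   50   64 1931] ((504.2619934082031, 261.08258056640625), (51.636409759521484, 70.0494384765625), 67.62201690673828)
buckle depth ((504.539794921875, 260.8576965332031), (52.24323272705078, 70.24529266357422), 67.60537719726562) 0.04591207846223144
t 10.1 tcp [0.5044 0.2602 0.2183] yaw 156.22 f [-0.2 -0.2  0.4] grip 0.0701 q [ 0.48  0.38  0.17  1.36 -0.    0.89]
cm [0.04 0.09 9.83] w [-0.001 -0.001 -0.005]
```

View pics/w3.png

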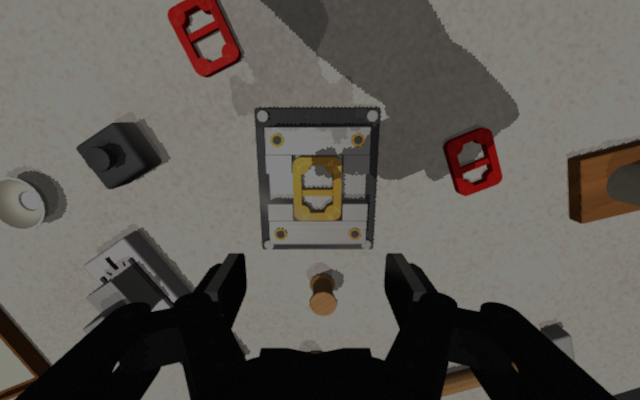

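The wrist view shows the brass buckle centred at (317,188) in the grey die, with slots left and right. The red copies at (205,35) and (472,160) are to be left alone. The spool at (322,293) is clear of the gripper.

Request:
arm_command(
  increments=[
    {"dx": 0,"dy": 0.1,"dz": 4,"wx": 0,"wy": 0,"wz": -0.01,"grip": 7},
    {"dx": 0,"dy": 0.1,"dz": 8,"wx": 0,"wy": 0,"wz": -0.01,"grip": 7},
    {"dx": 0,"dy": 0.1,"dz": 12,"wx": 0,"wy": 0,"wz": -0.01,"grip": 7},
    {"dx": 0,"dy": 0.1,"dz": 15,"wx": 0,"wy": 0,"wz": -0.01,"grip": 7},
    {"dx": 0,"dy": 0.1,"dz": 16.5,"wx": 0,"wy": 0,"wz": -0.01,"grip": 7},
    {"dx": 0,"dy": 0.1,"dz": 16.5,"wx": 0,"wy": 0,"wz": -0.01,"grip": 7},
    {"dx": 0,"dy": 0.1,"dz": 16.5,"wx": 0,"wy": 0,"wz": -0.01,"grip": 7},
  ],
)

```text
clock: 10.8
eef_pos: [0.5053, 0.2616, 0.0542]
tool_rot: [0.201, 0.98, 0.0, 0.0]
ft_force: [0.4, 0.8, 0.2]
grip_width: 0.0701
grasp_force: 0.0
```

```bash
python3 - <<'E'
from h import *
go([.5045,.261,.0235],156.8)
E
```

```text
t 10.8 tcp [0.5053 0.2616 0.0542] yaw 156.85 f [0.4 0.8 0.2] grip 0.0701 q [ 0.48  0.51 -0.09  0.98  0.    0.88]
cm [ 0.05 -0.08  3.07] w [0.    0.    0.001]
```

Request:
arm_command(
  increments=[
    {"dx": 0.05,"dy": -0.05,"dz": 1,"wx": 0,"wy": 0,"wz": 0,"grip": 7},
    {"dx": 0.05,"dy": -0.05,"dz": 2,"wx": 0,"wy": 0,"wz": 0,"grip": 7},
    {"dx": 0.05,"dy": -0.05,"dz": 3,"wx": 0,"wy": 0,"wz": 0,"grip": 7},
    {"dx": 0.05,"dy": -0.05,"dz": 3.1,"wx": 0,"wy": 0,"wz": 0,"grip": 7},
    {"dx": 0.05,"dy": -0.05,"dz": 3.1,"wx": 0,"wy": 0,"wz": 0,"grip": 7},
  ],
)

```text
clock: 11.3
eef_pos: [0.5037, 0.2614, 0.0222]
tool_rot: [0.2, 0.98, -0.0, -0.001]
ft_force: [0.6, 0.1, 0.3]
grip_width: 0.0701
grasp_force: 0.0
```

Request:
arm_command(
  increments=[
    {"dx": 0,"dy": 0,"dz": 0,"wx": 0,"wy": 0,"wz": 0,"grip": 6},
    {"dx": 0,"dy": 0,"dz": 0,"wx": 0,"wy": 0,"wz": 0,"grip": 5},
    {"dx": 0,"dy": 0,"dz": 0,"wx": 0,"wy": 0,"wz": 0,"grip": 4.8},
    {"dx": 0,"dy": 0,"dz": 0,"wx": 0,"wy": 0,"wz": 0,"grip": 4.8},
    {"dx": 0,"dy": 0,"dz": 0,"wx": 0,"wy": 0,"wz": 0,"grip": 4.8},
  ],
)

```text
clock: 11.8
eef_pos: [0.5047, 0.2619, 0.0235]
tool_rot: [0.2, 0.98, 0.0, 0.001]
ft_force: [-0.2, 0.1, 4.3]
grip_width: 0.0511
grasp_force: 63.0
```

Gripped at 51 mm. Now I lift gently.

Request:
arm_command(
  increments=[
    {"dx": 0,"dy": 0,"dz": -0.5,"wx": 0,"wy": 0,"wz": 0,"grip": 4.8},
    {"dx": 0,"dy": 0,"dz": -1.5,"wx": 0,"wy": 0,"wz": 0,"grip": 4.8},
    {"dx": 0,"dy": 0,"dz": -3,"wx": 0,"wy": 0,"wz": 0,"grip": 4.8},
    {"dx": 0,"dy": 0,"dz": -5,"wx": 0,"wy": 0,"wz": 0,"grip": 4.8},
    {"dx": 0,"dy": 0,"dz": -8,"wx": 0,"wy": 0,"wz": 0,"grip": 4.8},
    {"dx": 0,"dy": 0,"dz": -11,"wx": 0,"wy": 0,"wz": 0,"grip": 4.8},
    {"dx": 0,"dy": 0,"dz": -14,"wx": 0,"wy": 0,"wz": 0,"grip": 4.8},
    {"dx": 0,"dy": 0,"dz": -17,"wx": 0,"wy": 0,"wz": 0,"grip": 4.8},
    {"dx": 0,"dy": 0,"dz": -17,"wx": 0,"wy": 0,"wz": 0,"grip": 4.8},
  ],
)

```text
clock: 12.7
eef_pos: [0.5065, 0.2627, 0.1981]
tool_rot: [0.2, 0.98, 0.003, 0.004]
ft_force: [1.0, 1.2, -1.1]
grip_width: 0.0509
grasp_force: 63.3
```

```bash
python3 - <<'E'
from h import *
C=cal('top');d=np.load('top0.npz')['d'];p=np.load('top0.npz')['p']
X=cloud('top',d)[140:246,408:482].reshape(-1,3);k=(X[:,2]>.013)&(X[:,2]<.03);s=X[k];r=cv2.minAreaRect((s[:,:2]*1000).astype(np.float32));print('tray',r)
sub=p[148:192,418:470].astype(int);m=(sub.min(-1)>150);print(m.sum())
g=cv2.cvtColor(p,cv2.COLOR_RGB2HSV)[140:246,408:482];m=((g[...,1]<70)&(g[...,2]>120)).astype(np.uint8);n,l,st,c=cv2.connectedComponentsWithStats(m)
for i in range(1,n):
    if st[i][4]>300:
        v,u=np.nonzero(l==i);w=ray('top',np.c_[u+408,v+140],.0065);print(st[i],cv2.minAreaRect((w[:,:2]*1000).astype(np.float32)))
go([.5545,-.29,.2],156.8)
E
```

```text
tray ((491.96331787109375, -290.3580322265625), (250.32504272460938, 152.2587127685547), 0.29921215772628784)
0
[   0    0   74  106 1795] ((492.776611328125, -293.2332763671875), (197.4383544921875, 287.77911376953125), 87.02999877929688)
[  11   11   49   40 1767] ((551.0289306640625, -291.5342102050781), (104.40120697021484, 124.77198028564453), 0.15706926584243774)
t 12.7 tcp [0.5065 0.2627 0.1981] yaw 156.92 f [ 1.   1.2 -1.1] grip 0.0509 q [ 0.48  0.39  0.13  1.3  -0.    0.88]
cm [-26.08 -48.97  -0.37] w [0.007 0.006 0.002]
```

Request:
arm_command(
  increments=[
    {"dx": -1,"dy": -1.9,"dz": 0,"wx": 0,"wy": 0,"wz": -0.03,"grip": 4.8},
    {"dx": -2.9,"dy": -5.4,"dz": 0,"wx": 0,"wy": 0,"wz": -0.06,"grip": 4.8},
    {"dx": -4.8,"dy": -9,"dz": 0,"wx": 0,"wy": 0,"wz": -0.1,"grip": 4.8},
    {"dx": -6.7,"dy": -12.6,"dz": 0,"wx": 0,"wy": 0,"wz": -0.14,"grip": 4.8},
    {"dx": -8.6,"dy": -16.2,"dz": 0,"wx": 0,"wy": 0,"wz": -0.18,"grip": 4.8},
    {"dx": -10.5,"dy": -19.7,"dz": 0,"wx": 0,"wy": 0,"wz": -0.22,"grip": 4.8},
    {"dx": -12.4,"dy": -23.3,"dz": 0,"wx": 0,"wy": 0,"wz": -0.26,"grip": 4.8},
    {"dx": -14.3,"dy": -26.9,"dz": 0,"wx": 0,"wy": 0,"wz": -0.3,"grip": 4.8},
    {"dx": -16,"dy": -30,"dz": 0,"wx": 0,"wy": 0,"wz": -0.34,"grip": 4.8},
    {"dx": -17,"dy": -32,"dz": 0,"wx": 0,"wy": 0,"wz": -0.38,"grip": 4.8},
  ],
)

```text
clock: 13.7
eef_pos: [0.5342, -0.102, 0.1916]
tool_rot: [0.012, 1.0, -0.0, -0.001]
ft_force: [0.7, 1.8, -0.7]
grip_width: 0.0508
grasp_force: 63.2
```

```bash
python3 - <<'E'
from h import *
go([.552,-.291,.2],180.3)
E
```

```text
t 13.7 tcp [ 0.5342 -0.102   0.1916] yaw 178.64 f [ 0.7  1.8 -0.7] grip 0.0508 q [-0.19  0.35  0.05  1.27 -0.   -0.16]
cm [ -2.22 -18.85  -0.84] w [-0.    -0.002 -0.029]
```

Request:
arm_command(
  increments=[
    {"dx": -0.5,"dy": -3,"dz": 0,"wx": 0,"wy": 0,"wz": -0.01,"grip": 4.8},
    {"dx": -1,"dy": -6.5,"dz": 0,"wx": 0,"wy": 0,"wz": -0.02,"grip": 4.8},
    {"dx": -1.5,"dy": -10,"dz": 0,"wx": 0,"wy": 0,"wz": -0.03,"grip": 4.8},
    {"dx": -1.9,"dy": -13.5,"dz": 0,"wx": 0,"wy": 0,"wz": -0.03,"grip": 4.8},
    {"dx": -2.1,"dy": -16.5,"dz": 0,"wx": 0,"wy": 0,"wz": -0.03,"grip": 4.8},
    {"dx": -2.2,"dy": -18.7,"dz": 0,"wx": 0,"wy": 0,"wz": -0.03,"grip": 4.8},
    {"dx": -2.2,"dy": -18.7,"dz": 0,"wx": 0,"wy": 0,"wz": -0.03,"grip": 4.8},
    {"dx": -2.2,"dy": -18.7,"dz": 0,"wx": 0,"wy": 0,"wz": -0.03,"grip": 4.8},
  ],
)

```text
clock: 14.5
eef_pos: [0.5519, -0.2869, 0.1914]
tool_rot: [-0.003, 1.0, 0.001, -0.001]
ft_force: [0.4, 0.8, -1.8]
grip_width: 0.0503
grasp_force: 63.2
```

```bash
python3 - <<'E'
from look import *
cv2.imwrite('pics/w4.png',p[...,::-1])
fit('walls',.013,.025,(.50,-.29),.16)
go([.552,-.291,.02],180)
E
```

```text
walls 6536 [ 494.7 -293. ] [244.6 150.6] 0.17 0.0169
t 14.55 tcp [ 0.5522 -0.2862  0.1917] yaw -179.59 f [-0.8 -0.2 -2.5] grip 0.0506 q [-0.48  0.51  0.29  1.36  0.   -0.49]
cm [-1.000e-02 -5.000e-01  1.717e+01] w [ 0.001 -0.002  0.007]
```

View pics/w4.png

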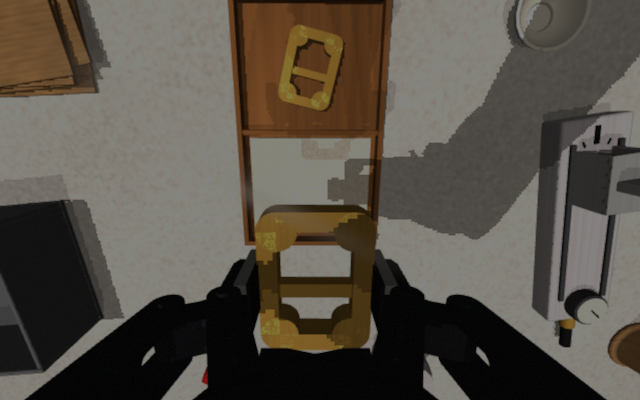

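The wrist view shows the buckle held level, with the fingers either side. Beneath it is the lined compartment around (313,190), and the finished buckle is in the other one at (312,68). I lower it into the lined compartment.

Request:
arm_command(
  increments=[
    {"dx": 0,"dy": -0.5,"dz": 3,"wx": 0,"wy": 0,"wz": 0,"grip": 4.8},
    {"dx": 0,"dy": -0.5,"dz": 6,"wx": 0,"wy": 0,"wz": 0,"grip": 4.8},
    {"dx": 0,"dy": -0.5,"dz": 9,"wx": 0,"wy": 0,"wz": 0,"grip": 4.8},
    {"dx": 0,"dy": -0.5,"dz": 12,"wx": 0,"wy": 0,"wz": 0,"grip": 4.8},
    {"dx": 0,"dy": -0.5,"dz": 14.5,"wx": 0,"wy": 0,"wz": 0,"grip": 4.8},
    {"dx": 0,"dy": -0.5,"dz": 16.5,"wx": 0,"wy": 0,"wz": 0,"grip": 4.8},
    {"dx": 0,"dy": -0.5,"dz": 17.5,"wx": 0,"wy": 0,"wz": 0,"grip": 4.8},
    {"dx": 0,"dy": -0.5,"dz": 18,"wx": 0,"wy": 0,"wz": 0,"grip": 4.8},
    {"dx": 0,"dy": -0.5,"dz": 18.3,"wx": 0,"wy": 0,"wz": 0,"grip": 4.8},
    {"dx": 0,"dy": -0.5,"dz": 18.3,"wx": 0,"wy": 0,"wz": 0,"grip": 4.8},
  ],
)

```text
clock: 15.55
eef_pos: [0.5535, -0.2918, 0.0105]
tool_rot: [-0.004, 1.0, -0.0, 0.001]
ft_force: [0.4, 0.5, -1.9]
grip_width: 0.0508
grasp_force: 63.2
```

Request:
arm_command(
  increments=[
    {"dx": 0,"dy": 0,"dz": 0.1,"wx": 0,"wy": 0,"wz": 0,"grip": 4.8},
    {"dx": 0,"dy": 0,"dz": 0.2,"wx": 0,"wy": 0,"wz": 0,"grip": 4.8},
    {"dx": 0,"dy": 0,"dz": 0.3,"wx": 0,"wy": 0,"wz": 0,"grip": 4.8},
    {"dx": 0,"dy": 0,"dz": 0.3,"wx": 0,"wy": 0,"wz": 0,"grip": 4.8},
    {"dx": 0,"dy": 0,"dz": 0.3,"wx": 0,"wy": 0,"wz": 0,"grip": 4.8},
  ],
)

```text
clock: 16.05
eef_pos: [0.5529, -0.2919, 0.0068]
tool_rot: [-0.004, 1.0, 0.0, 0.0]
ft_force: [-0.0, 0.3, -1.4]
grip_width: 0.0504
grasp_force: 63.2
```

Request:
arm_command(
  increments=[
    {"dx": 0,"dy": 0,"dz": 0.1,"wx": 0,"wy": 0,"wz": 0,"grip": 4.8},
    {"dx": 0,"dy": 0,"dz": 0.2,"wx": 0,"wy": 0,"wz": 0,"grip": 4.8},
    {"dx": 0,"dy": 0,"dz": 0.3,"wx": 0,"wy": 0,"wz": 0,"grip": 4.8},
    {"dx": 0,"dy": 0,"dz": 0.3,"wx": 0,"wy": 0,"wz": 0,"grip": 4.8},
  ],
)

```text
clock: 16.45
eef_pos: [0.5529, -0.2918, 0.0037]
tool_rot: [-0.004, 1.0, 0.0, -0.0]
ft_force: [-0.3, 0.1, -0.7]
grip_width: 0.051
grasp_force: 63.3
```

Request:
arm_command(
  increments=[
    {"dx": 0,"dy": 0,"dz": 0.1,"wx": 0,"wy": 0,"wz": 0,"grip": 4.8},
    {"dx": 0,"dy": 0,"dz": 0.15,"wx": 0,"wy": 0,"wz": 0,"grip": 4.8},
    {"dx": 0,"dy": 0,"dz": 0.15,"wx": 0,"wy": 0,"wz": 0,"grip": 4.8},
  ],
)

```text
clock: 16.75
eef_pos: [0.553, -0.2919, 0.0036]
tool_rot: [-0.004, 1.0, -0.0, 0.0]
ft_force: [-1.9, 1.2, 5.3]
grip_width: 0.0506
grasp_force: 67.2
```

```bash
python3 - <<'E'
from look import *
hsv=cv2.cvtColor(p,cv2.COLOR_RGB2HSV).reshape(-1,3)
k=(hsv[:,0]>12)&(hsv[:,0]<32)&(hsv[:,1]>90)&(hsv[:,2]>60)&(np.hypot(X[:,0]-.553,X[:,1]+.292)<.045)
print(k.sum(),np.percentile(X[k,2],[5,25,50,75,95]).round(4))
f=(np.hypot(X[:,0]-.51,X[:,1]+.292)<.06)&(X[:,2]<.012);print('floor',np.median(X[f,2]))
go([.553,-.292,.0036],180)
E
```

```text
10286 [0.023  0.0253 0.0258 0.0262 0.0268]
floor 0.004904638462353908
t 16.8 tcp [ 0.553  -0.2919  0.0035] yaw -179.59 f [-2.2  0.5  5.6] grip 0.0509 q [-0.49  0.66  0.04  0.95  0.   -0.49]
cm [-0.   -0.01 -0.01] w [-0.     0.     0.007]
```

The fingertips touch the lining with the buckle about 7 mm above it. A release from there gives at most 0.38 m/s, below the 0.6 m/s limit. I open slowly.

Request:
arm_command(
  increments=[
    {"dx": 0,"dy": 0,"dz": -0.05,"wx": 0,"wy": 0,"wz": 0,"grip": 5.1},
    {"dx": 0,"dy": 0,"dz": -0.05,"wx": 0,"wy": 0,"wz": 0,"grip": 5.15},
    {"dx": 0,"dy": 0,"dz": -0.05,"wx": 0,"wy": 0,"wz": 0,"grip": 5.2},
    {"dx": 0,"dy": 0,"dz": -0.05,"wx": 0,"wy": 0,"wz": 0,"grip": 5.3},
    {"dx": 0,"dy": 0,"dz": -0.05,"wx": 0,"wy": 0,"wz": 0,"grip": 5.5},
    {"dx": 0,"dy": 0,"dz": -0.05,"wx": 0,"wy": 0,"wz": 0,"grip": 6},
    {"dx": 0,"dy": 0,"dz": -0.05,"wx": 0,"wy": 0,"wz": 0,"grip": 6.6},
    {"dx": 0,"dy": 0,"dz": -0.05,"wx": 0,"wy": 0,"wz": 0,"grip": 6.6},
  ],
)

```text
clock: 17.6
eef_pos: [0.5528, -0.2918, 0.0025]
tool_rot: [-0.004, 1.0, 0.0, -0.0]
ft_force: [0.3, 0.4, 0.8]
grip_width: 0.0661
grasp_force: 0.0
```

```bash
python3 - <<'E'
from look import *
hsv=cv2.cvtColor(p,cv2.COLOR_RGB2HSV).reshape(-1,3)
k=(hsv[:,0]>12)&(hsv[:,0]<32)&(hsv[:,1]>90)&(hsv[:,2]>60)&(np.hypot(X[:,0]-.553,X[:,1]+.292)<.045)
print(k.sum(),np.percentile(X[k,2],[5,25,50,75,95]).round(4))
go([.553,-.292,.0036],180)
E
```

```text
9450 [0.0144 0.0168 0.0173 0.0178 0.0183]
t 17.65 tcp [ 0.5529 -0.2918  0.0026] yaw -179.59 f [ 0.4 -0.1 -0. ] grip 0.0659 q [-0.49  0.66  0.04  0.95 -0.   -0.49]
cm [-0.01 -0.02 -0.1 ] w [ 0.    -0.     0.007]
```

The buckle is down: its top is at about 18 mm, as expected. I retreat and check.

Request:
arm_command(
  increments=[
    {"dx": 0,"dy": 0,"dz": -1,"wx": 0,"wy": 0,"wz": 0,"grip": 6.6},
    {"dx": 0,"dy": 0,"dz": -3,"wx": 0,"wy": 0,"wz": 0,"grip": 6.6},
    {"dx": 0,"dy": 0,"dz": -6,"wx": 0,"wy": 0,"wz": 0,"grip": 6.6},
    {"dx": 0,"dy": 0,"dz": -10,"wx": 0,"wy": 0,"wz": 0,"grip": 6.6},
    {"dx": 2,"dy": 0,"dz": -15,"wx": 0,"wy": 0,"wz": 0,"grip": 6.6},
    {"dx": 6,"dy": 0,"dz": -19,"wx": 0,"wy": 0,"wz": 0,"grip": 6.6},
    {"dx": 10,"dy": 0,"dz": -22,"wx": 0,"wy": 0,"wz": 0,"grip": 6.6},
    {"dx": 14,"dy": 0,"dz": -22,"wx": 0,"wy": 0,"wz": 0,"grip": 6.6},
    {"dx": 14,"dy": 0,"dz": -22,"wx": 0,"wy": 0,"wz": 0,"grip": 6.6},
    {"dx": 14,"dy": 0,"dz": -22,"wx": 0,"wy": 0,"wz": 0,"grip": 6.6},
  ],
)

```text
clock: 18.65
eef_pos: [0.4124, -0.2931, 0.2243]
tool_rot: [-0.003, 1.0, -0.001, 0.001]
ft_force: [-0.2, -0.2, 0.7]
grip_width: 0.066
grasp_force: 0.0
```

```bash
python3 - <<'E'
from h import *
p,d=viewer.camera('scene');cv2.imwrite('pics/end.png',cv2.resize(p[150:310,150:450],None,fx=2.6,fy=2.6,interpolation=cv2.INTER_CUBIC)[...,::-1])
X=cloud('scene',d).reshape(-1,3)
for n,lo,hi,c,r in[('roof',.066,.074,(.533,-.002),.06),('fin',.085,.108,(.533,-.002),.05)]:
    s=X[(X[:,2]>lo)&(X[:,2]<hi)&(np.hypot(X[:,0]-c[0],X[:,1]-c[1])<r)];print(n,len(s),cv2.minAreaRect((s[:,:2]*1000).astype(np.float32)))
go([0,0,0],0)
E
```

```text
roof 139 ((534.932373046875, -0.39984130859375), (55.76776123046875, 38.5856819152832), 9.884708404541016)
fin 69 ((536.01416015625, -0.26229381561279297), (11.713691711425781, 29.83155632019043), 8.772770881652832)
t 18.7 tcp [ 0.4132 -0.2931  0.2237] yaw -179.62 f [-0.5  0.9  0.9] grip 0.066 q [-0.62  0.26  0.    1.32  0.   -0.62]
cm [41.17 29.61 22.26] w [-3.000e-03 -2.000e-03 -3.135e+00]
```

View pics/end.png

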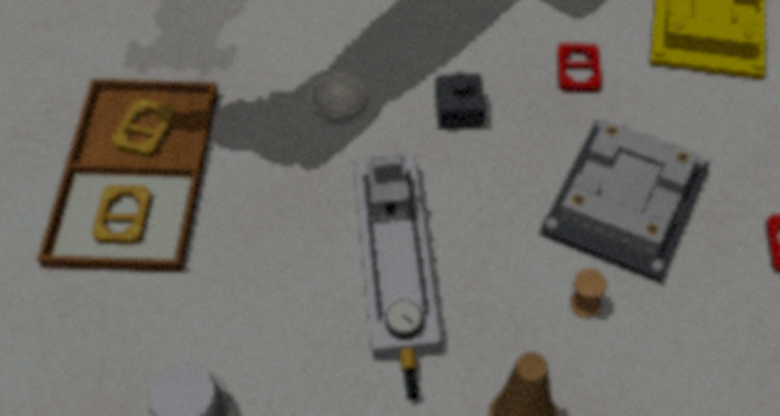

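The final scene view shows the buckle flat on the lining at (122,213), the finished buckle still at (143,126), the cover home over the knob at (390,185) and the die empty. I hand the job in.

```bash
python3 -c "
from workcell import job
print(job.job_done())"
```

```text
the job is handed in; nothing more can be done
None
```

I handed the job in after about 19 s with the knob on the long mark, the lock cover home, and the buckle flat in the lined compartment; one flaw is that it fell about 7 mm on release (at most about 0.38 m/s, limit 0.6), because I had gripped it low and the fingertips reached the lining first.

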